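Let down the lid of the nail chest without a bang

ROBOT

A 6-joint arm with a two-finger parallel gripper is mounted at the origin on the work surface. World frame = base frame: x ahead of the robot, y to its left, z up, the work surface at z = 0. Lengths are in m, angles in degrees, forces in N, time in s.
With the tool pointing down it reaches from about 0.25 to 0.85 m from the base axis. Payload 12.5 kg.
Tool frame: the origin (TCP) lies at the very end of the fingers, on their centre line; the grasp point (between the pads) lies 19 mm behind it (ctrl.grasp_offset is the distance from the TCP to the grasp point, in m); x points along the fingers, z is the direction in which the jaws open and shut, and the axes are right-handed (so a half turn about x gives the same grasp; the last joint's range is limited). The gripper opens to 93 mm and grips with 3 to 60 N. Pads are 15 mm wide; open, the fingers measure 128 mm over their backs; the gripper's body (75 mm by 188 mm) begins 65 mm behind the grasp point.
Start: joints at [-76.295, 20.094, 94.641, -0, 65.266, -4.847], TCP at [0.175, -0.521, 0.219] pointing down, gripper open.
Joint ranges: [-157.81, 157.81], [-45, 120.19], [0.68, 151.7], [-89.99, 269.99], [4.06, 180], [-164.3, 164.3]. Speed limits (degrees/s): [127.2, 127.2, 159.86, 180, 180, 180].

INTERFACE

Orientations are given as [roll, pitch, yaw] about the fixed x, y, z axes, in that order (R = Rz(yaw) Ry(pitch) Rx(roll)).
In Python, from rig import get_obs, vision, ticket, ctrl gives the robot as it stands.
- The arm moves only by the shell command python3 -m crank 'ROWS' [FORCE]. ROWS is JSON, a list of rows, each an object of numbers: "claw": the closure, from -1 (fully open) to 1 (shut); "x", "y", "z": the shift along the tool's x, y, z in mm; "turn": the turn about the tool's x in degrees. In form: [{"claw": .., "x": .., "y": .., "z": .., "turn": ..}, ...]. A call has 1 to 10 rows; each row shifts and turns the commanded pose from where the row before left it, along the tool's axes as they then stand; what a row does not reach is not made up. A row lasts 1/10 s, in which the tool goes at most 50 mm and 8.59 degrees, less where a joint would pass 70% of its speed; a pose out of reach is approached as far as the arm can. A call with a gripper value outside its range is refused whole. The fingers move at their own pace and stop on an object; FORCE is the grip in N (left out, the last holds). Time passes only in rows, so rows that do not move let the fingers close. It gives the time, the measured TCP pose, the force and the opening at its end, in the units of the state.
- get_obs(): the state, without advancing time (a new reading comes with each control period).
- vision.snapshot(name): name is "scene" or "top" or "wrist"; returns the picture (420x560x3 uint8, blue, green, red); there is no depth.
- vision.get_calibration(name): a dict with "intrinsics" (3x3 intrinsics, pixels), "rvec" (rotation vector, rad) and "tvec" (3), from world to camera coordinates, as OpenCV has them; the wrist camera has in their place "mount" (4x4, takes a point from camera to tool coordinates, whose origin is the TCP and whose axes are the tool frame's). Camera axes: x right, y down, z forward; pixel columns grow to the right and rows downward; lengths in m; the calibration is good to about 2 mm. A picture is of the moment at which its call begins: read the wrist's pose just before it. get_calibration takes no time and is no camera call.
- ticket.finish_job(): hands the job in, once; it reports no verdict.
The state is a dict: "time": time; "joints": joint angles; "joint_vel": joint speeds; "tau": joint torques, N m; "tcp_pos": TCP position; "orientation": TCP orientation; "contact_force": force on the tool from outside, world axes, zero at the start; "moment": the same for the moment, N m; "grip_width": opening from 0.0 (shut) to 1.0 (fully open).
Only numpy, scipy, OpenCV 4.12 (cv2) and the standard library are available. Lean on these libraries where they do the work, as an engineer would, in place of code of your own. Each camera call takes 0.05 s, during which the arm holds its last target. There are 200 camera calls.

TASK

Shut the nail chest on the bench without letting its lid bang. Hold your closed fingers just under the front edge of the raised lid, knock the steel prop sideways so that it swings down along the front board on to its rest, catch the falling lid on the back of the fingers before it has dropped more than a finger's breadth or two, then lower it softly until it lies fully shut and draw the fingers out. Carry the lid from below only: do not grip it, do not push it further open, and leave the things on the bench where they are.

Things in the scene. Friction and masses are not known exactly. Their poses are not given: they have to be found in the camera images.
- chest: pale timber nail chest, fixed to the bench, outside 220 mm (x, front to back) by 340 mm (y) by 120 mm high, 12 mm boards, open top. Origin: centre of its underside. Its x axis points from its front board to its hinges (it stands with its front board to the robot's left, so this points to the robot's right and its y points away from the robot), z up. A carrying cleat stands 16 mm out from each end board, 71 to 93 mm above the bench
- lid (a joint): angle of the lid (rad): 0 shut, grows as it opens, about 0.56 at the start, where the prop holds it. A plain board 12 mm thick, 250 mm from hinge axis to front edge, 360 mm wide, 0.37 to 0.7 kg. Nothing slows its fall; 2 to 3.5 N at the front edge carry it. Shut, it lies on the rim and overhangs the front board by 30 mm, each end board by 10 mm
- lid_edge (a point): middle of the front edge of the lid's underside, 250 mm from the hinge axis; about 253 mm above the bench at the start, at chest x = -102 mm; at chest (-140, 0, 120) mm when shut
- hinge (a point): point of the lid's hinge axis in the middle of the chest's width, at chest (110, 0, 120) mm; the axis runs along the chest's y and lies in the plane of the lid's underside
- prop (a joint): angle of the prop (rad): 0 stowed, lying level along the front board towards the chest's +y, on a brass pin; 1.63 at the start, standing 0.06 rad past upright (leaning to the chest's -y) against its stop, held there by the lid's weight. Pushed 4 to 7 cm to +y near its top (1 or 2 N) it passes upright, slips out from under the lid and drops on to its pin by itself
- prop_tip (a point): centre of the slippery white glide ball, 16 mm across, at the end of the prop, a round steel bar 10 mm thick; it carries the lid's underside 12 mm behind the front edge, at the start at about chest (-96, -87, 240) mm
- prop_pivot (a point): pivot of the prop, chest (-130, -75, 45) mm, 20 mm in front of the front board, 198 mm from the glide ball. The prop swings only sideways, in a plane that leans back 10 degrees from upright; stowed, it lies level at the pivot's height
- sprayer: bystander: white pump sprayer bottle, red collar, black head, 104 mm across, 218 mm tall; origin at the centre of its foot
- mallet: bystander: wooden mallet lying flat, head 65 x 115 x 65 mm at its +x end, 255 mm long overall; origin on the bench under its middle
- whetstone: bystander: whetstone on a dark wood base, 220 x 75 x 52 mm; origin at the centre of its underside
- knife: bystander: bark-trimming knife lying flat, 370 mm long along x, wooden handle at -x, blade at +x, 24 mm high; origin on the bench near its middle

How it is judged (in metres and radians):
On the way:
1. the prop is knocked well aside and the lid rests on the fingers, still more than half as high as it stood (value of joint prop below 1.1 rad and value of joint lid above 0.3 rad and contact force between any of the fingers, the arm and lid above 0.4 N), for 0.2 s.
At the end, for the whole second after the job is handed in: The lid lies shut (lid joint under 0.02 rad, 5 mm at its front edge), the prop lies on its rest (prop joint under 0.10 rad), and sprayer, mallet, whetstone and knife are within 20 mm of where they were and upright (value of joint lid below 0.02 rad and value of joint prop below 0.1 rad and distance of each of sprayer, mallet, whetstone, knife from where it was at the start of the episode below 0.02 m and angle between each of sprayer, mallet, whetstone, knife's own z axis and vertical below 0.15 rad); the robot touches nothing.
It fails at once if the lid falls freely for more than about 3 cm (faster than 4 rad/s) (velocity of joint lid below -4 rad/s).
It fails at once if the lid bangs or is dropped shut (faster than 1.5 rad/s, a drop of about 5 mm at its edge, within its last 4 cm) (value of joint lid below 0.16 rad and velocity of joint lid below -1.5 rad/s).
It fails at once if the lid is pushed further open (0.06 rad or 15 mm at its edge above where it stood) (value of joint lid above 0.62 rad).
It fails at once if the lid is gripped or pushed down: something of the robot presses on its upper face while it is open (value of joint lid above 0.05 rad and contact force between any of the fingers, the arm and lid_upper_face above 1.5 N).
It fails at once if a bystander is shifted more than 20 mm or lifted or tipped (distance of any of sprayer, mallet, whetstone, knife from where it was at the start of the episode above 0.02 m or angle between any of sprayer, mallet, whetstone, knife's own z axis and vertical above 0.15 rad).
It also fails if it takes over 45 s, if anything falls off the work surface, if the arm or the gripper's body presses on something with over 40 N, if the wrist force passes 120 N, or if a joint passes its speed limit or range.

## Working session

There is one attempt and no reset: what is moved stays moved. The work goes in short steps, Python scripts to look and compute and a shell command to move; the robot and the scene stay as the last step left them, time stands still between calls to the robot, and variables do not carry over. Pictures are saved under pics/ and viewed, about 8 in all and at most 12, crops included, and the job is handed in when it is done.

```bash
mkdir -p pics; cat > h.py <<'E'
import numpy as np, cv2
from rig import get_obs, vision, ticket, ctrl
E
python3 - <<'E'
from h import *
print(get_obs())
for n in ("scene","top"):
    im=vision.snapshot(n); cv2.imwrite(f"pics/{n}0.png",im); print(n,vision.get_calibration(n))
E
```

```text
{'time': 0.0, 'joints': array([-7.62946463e+01,  2.01244737e+01,  9.46778310e+01,  1.01683218e-03,
        6.52650133e+01, -4.84676805e+00]), 'joint_vel': array([-0.04134602,  0.09275635,  0.02379288, -0.0575011 , -0.03125515,
        0.0308446 ]), 'tau': array([-7.50629715e-04, -4.97325933e+01, -2.85255682e+01,  6.98852632e-02,
        2.56998354e-02, -9.21000287e-05]), 'tcp_pos': array([ 0.17494138, -0.52106679,  0.21809428]), 'orientation': array([174.36766291,  89.93267558, 102.91935865]), 'contact_force': array([ 0.5239737 , -0.40382803,  0.24727285]), 'moment': array([ 0.0020519 , -0.0078353 ,  0.01425014]), 'grip_width': 1.0023626086706616}
scene {'intrinsics': array([[436.54738751,   0.        , 282.7396433 ],
       [  0.        , 436.54738751, 214.1528677 ],
       [  0.        ,   0.        ,   1.        ]]), 'rvec': array([ 1.05607962,  2.55509657, -0.8905063 ]), 'tvec': array([ 0.41828901, -0.23412541,  1.38707193])}
top {'intrinsics': array([[387.72378721,   0.        , 287.45177356],
       [  0.        , 387.72378721, 215.79064631],
       [  0.        ,   0.        ,   1.        ]]), 'rvec': array([ 2.1089111 , -2.13030963,  0.18514468]), 'tvec': array([-0.00301755,  0.56836679,  1.02575712])}
```

```bash
ls
```

```text
h.py
pics
```

View pics/scene0.png

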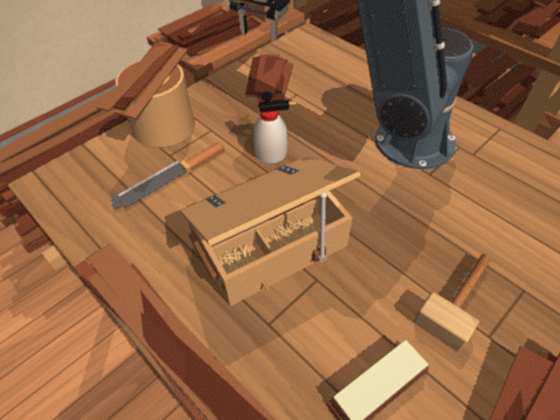

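View pics/top0.png

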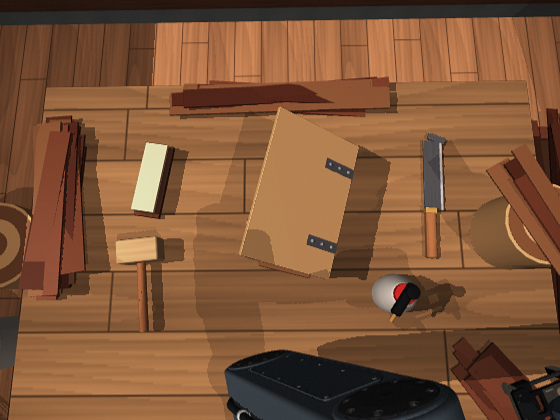

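The top view shows the lid front edge running (279,108)–(240,256), and the hinge side (359,147)–(331,278). In the scene view the prop ball is at (324,197) and its pivot at (321,258). I'll fit the chest pose and check the interface docs. The moves offer no tilt, and that matters here.

```bash
python3 -m crank --help 2>&1 | head -20; cat >> h.py <<'E'
def proj(n,P):
    c=vision.get_calibration(n); return cv2.projectPoints(np.array(P,float),c["rvec"],c["tvec"],c["intrinsics"],None)[0][:,0]
def chest2w(p,P):
    c,s=np.cos(p[2]),np.sin(p[2]); P=np.array(P,float)
    return P@np.array([[c,s,0],[-s,c,0],[0,0,1]])+[p[0],p[1],0]
def lid(r,y,up=0,a=.56): return [.110-r*np.cos(a)+up*np.sin(a),y,.120+r*np.sin(a)+up*np.cos(a)]
E
python3 - <<'E'
from h import *
from scipy.optimize import least_squares
print([d for d in dir(ctrl) if d[0]!='_'],ctrl.grasp_offset)
Pt=[lid(.25,.18,.012),lid(.25,-.18,.012),lid(0,.18,.012)]; ut=[(279,108),(240,256),(359,147)]
Ps=[(-.096,-.087,.240),(-.13,-.075,.045),lid(.25,-.18,.012)]; us=[(324,197),(321,258),(359,174)]
f=lambda p:np.r_[(proj("top",chest2w(p,Pt))-ut).ravel(),(proj("scene",chest2w(p,Ps))-us).ravel()]
r=least_squares(f,[.5,-.02,-1.8],loss='soft_l1'); p=r.x; print(p,np.degrees(p[2]),f(p).round(1))
for k,P in dict(tip=(-.096,-.087,.24),edge=(-.102,0,.253),shut=(-.14,0,.12),piv=(-.13,-.075,.045),corner=(-.102,-.18,.253)).items(): print(k,chest2w(p,[P]).round(3))
E
```

```text
invalid input: not JSON, or not a number
['IKError', 'grasp_offset'] 0.0188
[ 0.59394513 -0.04096155 -1.82980961] -104.84036818645555 [ 0.6 -2.1 -1.6 -1.8 -0.8 -0.1 -0.7 -2.7  1.  -0.7  0.8 -3.2]
tip [[0.534 0.074 0.24 ]]
edge [[0.62  0.058 0.253]]
shut [[0.63  0.094 0.12 ]]
piv [[0.555 0.104 0.045]]
corner [[0.446 0.104 0.253]]
```

```bash
cat >> h.py <<'E'
from scipy.spatial.transform import Rotation as Ro
CH=np.array([0.594,-0.041,-1.8298])
def Rt(): return Ro.from_euler('xyz',get_obs()["orientation"],degrees=True).as_matrix()
def status():
    o=get_obs(); R=Rt(); p=o["tcp_pos"]; c,s=np.cos(CH[2]),np.sin(CH[2]); M=np.array([[c,s,0],[-s,c,0],[0,0,1]])
    print("t",round(o["time"],2),"J",o["joints"].round(1),"tcp",p.round(4),"F",o["contact_force"].round(1))
    print("chest tcp mm",(1e3*M@(p-[CH[0],CH[1],0])).round(1),"\ntool axes in chest (rows x,y,z)\n",(M@R).T.round(3),"\nworld\n",R.T.round(3))
def todelta(w): return (Rt().T@np.array(w,float)).round(1)
E
python3 - <<'E'
from h import *
status(); p=get_obs()["tcp_pos"]
print(todelta(1e3*(np.array([-.14,-.53,.35])-p)), todelta([-100*.256,-96.7,0]))
E
```

```text
t 0.1 J [-76.3  20.1  94.7  -0.   65.3  -4.8] tcp [ 0.1749 -0.5211  0.2182] F [ 0.1  0.7 -0.4]
chest tcp mm [ 571.4 -282.1  218.2] 
tool axes in chest (rows x,y,z)
 [[-0.001 -0.001 -1.   ]
 [-0.55   0.835  0.   ]
 [ 0.835  0.55  -0.001]] 
world
 [[-0.     0.001 -1.   ]
 [ 0.948  0.318  0.   ]
 [ 0.318 -0.948 -0.001]]
[-131.8 -301.4  -91.9] [ -0.1 -55.   83.5]
```

```bash
python3 -m crank '[{"claw":1,"x":-20,"y":-38,"z":-11.5},{"claw":1,"x":-20,"y":-38,"z":-11.5},{"claw":1,"x":-20,"y":-38,"z":-11.5},{"claw":1,"x":-20,"y":-38,"z":-11.5},{"claw":1,"x":-20,"y":-38,"z":-11.5},{"claw":1,"x":-20,"y":-38,"z":-11.5},{"claw":1,"x":-10,"y":-38,"z":-11.5},{"claw":1,"y":-35,"z":-11.5}]' 20
python3 -m crank '[{"claw":1,"y":-24,"z":37},{"claw":1,"y":-24,"z":37},{"claw":1,"y":-24,"z":37},{"claw":1,"y":-24,"z":37},{"claw":1,"y":-24,"z":37},{"claw":1,"y":-24,"z":37},{"claw":1,"y":-24,"z":37},{"claw":1,"y":-24,"z":37},{"claw":1,"y":-24,"z":37}]'
python3 -c "
from h import *
status()"
```

```text
t 0.1 J [-76.3  20.1  94.7  -0.   65.3  -4.8] tcp [ 0.1749 -0.5211  0.2182] F [ 0.1  0.7 -0.4]
chest tcp mm [ 571.4 -282.1  218.2] 
tool axes in chest (rows x,y,z)
 [[-0.001 -0.001 -1.   ]
 [-0.55   0.835  0.   ]
 [ 0.835  0.55  -0.001]] 
world
 [[-0.     0.001 -1.   ]
 [ 0.948  0.318  0.   ]
 [ 0.318 -0.948 -0.001]]validation failed for argument at $[0]...
validation failed for argument at $[0]...
```

```bash
python3 -m crank '[{"claw":1,"x":-20,"y":-38,"z":-11.5,"turn":0},{"claw":1,"x":-20,"y":-38,"z":-11.5,"turn":0},{"claw":1,"x":-20,"y":-38,"z":-11.5,"turn":0},{"claw":1,"x":-20,"y":-38,"z":-11.5,"turn":0},{"claw":1,"x":-20,"y":-38,"z":-11.5,"turn":0},{"claw":1,"x":-20,"y":-38,"z":-11.5,"turn":0},{"claw":1,"x":-10,"y":-38,"z":-11.5,"turn":0},{"claw":1,"x":0,"y":-35,"z":-11.5,"turn":0}]' 20
python3 -c "
from h import *
status()"
```

```text
time: 0.9
tcp_pos: [-0.1416, -0.5301, 0.35]
orientation: [-39.5, 89.9, -111.0]
contact_force: [0.8, -0.7, -0.8]
grip_width: 0.363
t 0.9 J [-109.8   14.1   84.2   -0.    81.5  -38.3] tcp [-0.1416 -0.5301  0.35  ] F [ 0.8 -0.7 -0.8]
chest tcp mm [ 661.2 -585.8  350. ] 
tool axes in chest (rows x,y,z)
 [[ 0.002 -0.    -1.   ]
 [-0.55   0.835 -0.001]
 [ 0.835  0.55   0.002]] 
world
 [[-0.001 -0.002 -1.   ]
 [ 0.948  0.318 -0.001]
 [ 0.318 -0.948  0.002]]
```

```bash
python3 -m crank '[{"claw":1,"x":0,"y":-27,"z":42,"turn":0},{"claw":1,"x":0,"y":-27,"z":42,"turn":0},{"claw":1,"x":0,"y":-27,"z":42,"turn":0},{"claw":1,"x":0,"y":-27,"z":42,"turn":0},{"claw":1,"x":0,"y":-27,"z":42,"turn":0},{"claw":1,"x":0,"y":-27,"z":42,"turn":0},{"claw":1,"x":0,"y":-27,"z":42,"turn":0},{"claw":1,"x":0,"y":-27,"z":42,"turn":0}]'
python3 -c "
from h import *
status()"
```

```text
time: 1.7
tcp_pos: [-0.2165, -0.8318, 0.3416]
orientation: [-33.3, 88.7, -104.7]
contact_force: [-0.4, -1.6, 0.6]
grip_width: 0.01
t 1.7 J [-1.077e+02  6.360e+01  2.100e+00  1.000e-01  1.131e+02 -3.620e+01] tcp [-0.2165 -0.8318  0.3416] F [-0.4 -1.6  0.6]
chest tcp mm [ 972.  -580.9  341.6] 
tool axes in chest (rows x,y,z)
 [[ 0.022  0.    -1.   ]
 [-0.55   0.835 -0.012]
 [ 0.835  0.55   0.019]] 
world
 [[-0.006 -0.022 -1.   ]
 [ 0.948  0.318 -0.012]
 [ 0.318 -0.948  0.019]]
```

```bash
python3 -m crank '[{"claw":1,"x":0,"y":-27,"z":42,"turn":0},{"claw":1,"x":0,"y":-27,"z":42,"turn":0},{"claw":1,"x":0,"y":-27,"z":42,"turn":0},{"claw":1,"x":0,"y":-27,"z":42,"turn":0}]'
python3 -c "
from h import *
status()"
```

```text
time: 2.1
tcp_pos: [-0.2278, -0.8806, 0.2947]
orientation: [-33.0, 82.4, -104.5]
contact_force: [0.8, 0.1, 0.3]
grip_width: 0.005
t 2.1 J [-107.6   67.5    0.8    0.4  104.2  -36. ] tcp [-0.2278 -0.8806  0.2947] F [0.8 0.1 0.3]
chest tcp mm [1022.1 -579.4  294.7] 
tool axes in chest (rows x,y,z)
 [[ 0.132  0.001 -0.991]
 [-0.546  0.835 -0.072]
 [ 0.828  0.55   0.11 ]] 
world
 [[-0.033 -0.127 -0.991]
 [ 0.947  0.314 -0.072]
 [ 0.32  -0.941  0.11 ]]
```

Pushing past the reach limit trades orientation for position, so the tool can be tilted. The tilt stays toward chest +x. I'll keep going, aiming slightly upward.

```bash
python3 -m crank '[{"claw":1,"x":-15,"y":-26,"z":40,"turn":0},{"claw":1,"x":-15,"y":-26,"z":40,"turn":0},{"claw":1,"x":-15,"y":-26,"z":40,"turn":0},{"claw":1,"x":-15,"y":-26,"z":40,"turn":0},{"claw":1,"x":-15,"y":-26,"z":40,"turn":0},{"claw":1,"x":-15,"y":-26,"z":40,"turn":0},{"claw":1,"x":-15,"y":-26,"z":40,"turn":0},{"claw":1,"x":-15,"y":-26,"z":40,"turn":0},{"claw":1,"x":-15,"y":-26,"z":40,"turn":0},{"claw":1,"x":-15,"y":-26,"z":40,"turn":0}]'
python3 -c "
from h import *
status()"
```

```text
time: 3.1
tcp_pos: [-0.238, -0.9206, 0.4095]
orientation: [-33.1, 65.3, -104.5]
contact_force: [-0.5, 0.3, -0.4]
grip_width: 0.005
t 3.1 J [-107.7   61.3    0.7    1.3   93.2  -35.9] tcp [-0.238  -0.9206  0.4095] F [-0.5  0.3 -0.4]
chest tcp mm [1063.3 -578.9  409.5] 
tool axes in chest (rows x,y,z)
 [[ 0.418  0.002 -0.908]
 [-0.5    0.835 -0.228]
 [ 0.758  0.55   0.351]] 
world
 [[-0.105 -0.405 -0.908]
 [ 0.935  0.27  -0.228]
 [ 0.337 -0.874  0.351]]
```

```bash
python3 -m crank '[{"claw":1,"x":0,"y":-26,"z":40,"turn":0},{"claw":1,"x":0,"y":-26,"z":40,"turn":0},{"claw":1,"x":0,"y":-26,"z":40,"turn":0},{"claw":1,"x":0,"y":-26,"z":40,"turn":0},{"claw":1,"x":0,"y":-26,"z":40,"turn":0},{"claw":1,"x":0,"y":-26,"z":40,"turn":0},{"claw":1,"x":0,"y":-26,"z":40,"turn":0},{"claw":1,"x":0,"y":-26,"z":40,"turn":0},{"claw":1,"x":0,"y":-26,"z":40,"turn":0},{"claw":1,"x":0,"y":-26,"z":40,"turn":0}]'
python3 -c "
from h import *
status()"
```

```text
time: 4.1
tcp_pos: [-0.2501, -0.9683, 0.4856]
orientation: [-33.1, 48.9, -104.5]
contact_force: [-0.3, -0.1, -0.4]
grip_width: 0.008
t 4.1 J [-107.7   59.     0.7    2.2   79.2  -35.9] tcp [-0.2501 -0.9683  0.4856] F [-0.3 -0.1 -0.4]
chest tcp mm [1112.6 -578.5  485.6] 
tool axes in chest (rows x,y,z)
 [[ 0.657  0.004 -0.754]
 [-0.416  0.836 -0.358]
 [ 0.629  0.549  0.55 ]] 
world
 [[-0.164 -0.636 -0.754]
 [ 0.914  0.188 -0.358]
 [ 0.37  -0.748  0.55 ]]
```

```bash
python3 -m crank '[{"claw":1,"x":0,"y":-26,"z":40,"turn":0},{"claw":1,"x":0,"y":-26,"z":40,"turn":0},{"claw":1,"x":0,"y":-26,"z":40,"turn":0},{"claw":1,"x":0,"y":-26,"z":40,"turn":0},{"claw":1,"x":0,"y":-26,"z":40,"turn":0},{"claw":1,"x":0,"y":-26,"z":40,"turn":0},{"claw":1,"x":0,"y":-26,"z":40,"turn":0},{"claw":1,"x":0,"y":-26,"z":40,"turn":0},{"claw":1,"x":0,"y":-26,"z":40,"turn":0},{"claw":1,"x":0,"y":-26,"z":40,"turn":0}]'
python3 -c "
from h import *
status()"
```

```text
time: 5.1
tcp_pos: [-0.2473, -0.9577, 0.6382]
orientation: [-33.1, 33.6, -104.5]
contact_force: [-0.8, -0.1, 0.1]
grip_width: 0.002
t 5.1 J [-108.    52.     0.7    3.1   71.   -36. ] tcp [-0.2473 -0.9577  0.6382] F [-0.8 -0.1  0.1]
chest tcp mm [1101.6 -578.5  638.2] 
tool axes in chest (rows x,y,z)
 [[ 0.832  0.005 -0.554]
 [-0.307  0.836 -0.454]
 [ 0.461  0.548  0.698]] 
world
 [[-0.208 -0.806 -0.554]
 [ 0.887  0.083 -0.454]
 [ 0.412 -0.586  0.698]]
```

Tilt is 56°, so the fingers run parallel to the raised lid and point along chest +x. Next I turn the finger backs up while drawing back.

```bash
python3 -m crank '[{"claw":1,"x":-40,"y":0,"z":0,"turn":8.3},{"claw":1,"x":-40,"y":0,"z":0,"turn":8.3},{"claw":1,"x":-40,"y":0,"z":0,"turn":8.3},{"claw":1,"x":-40,"y":0,"z":0,"turn":8.3}]'
python3 -c "
from h import *
status(); p=get_obs()['tcp_pos']
print(todelta(1e3*(np.array([.3,-.4,.65])-p)),todelta(1e3*(np.array([.495,.2,.45])-[.3,-.4,.65])))"
```

```text
time: 5.5
tcp_pos: [-0.2158, -0.8358, 0.7235]
orientation: [-1.5, 33.7, -104.5]
contact_force: [0.2, 0.1, 0.9]
grip_width: 0.007
t 5.5 J [-108.7   28.8   30.     3.9   64.9   -5.4] tcp [-0.2158 -0.8358  0.7235] F [0.2 0.1 0.9]
chest tcp mm [ 975.7 -579.2  723.5] 
tool axes in chest (rows x,y,z)
 [[ 0.832  0.005 -0.554]
 [-0.02   1.    -0.021]
 [ 0.554  0.029  0.832]] 
world
 [[-0.208 -0.806 -0.554]
 [ 0.971 -0.237 -0.021]
 [-0.114 -0.543  0.832]]
[-417.9  399.5 -356.6] [-413.2   51.7 -514.4]
```

```bash
python3 -m crank '[{"claw":1,"x":-30,"y":28.5,"z":-25.5,"turn":0},{"claw":1,"x":-30,"y":28.5,"z":-25.5,"turn":0},{"claw":1,"x":-30,"y":28.5,"z":-25.5,"turn":0},{"claw":1,"x":-30,"y":28.5,"z":-25.5,"turn":0},{"claw":1,"x":-30,"y":28.5,"z":-25.5,"turn":0},{"claw":1,"x":-30,"y":28.5,"z":-25.5,"turn":0},{"claw":1,"x":-30,"y":28.5,"z":-25.5,"turn":0},{"claw":1,"x":-30,"y":28.5,"z":-25.5,"turn":0},{"claw":1,"x":-30,"y":28.5,"z":-25.5,"turn":0},{"claw":1,"x":-30,"y":28.5,"z":-25.5,"turn":0}]'
python3 -c "
from h import *
status(); p=get_obs()['tcp_pos']
print(todelta(1e3*(np.array([.35,-.35,.6])-p)))"
```

```text
time: 6.5
tcp_pos: [0.1514, -0.5218, 0.6698]
orientation: [-1.7, 33.6, -104.4]
contact_force: [0.2, -0.9, 0.2]
grip_width: 0.005
t 6.5 J [-62.3  -8.4  82.2 -38.4  64.   44.1] tcp [ 0.1514 -0.5218  0.6698] F [ 0.2 -0.9  0.2]
chest tcp mm [ 578.1 -304.7  669.8] 
tool axes in chest (rows x,y,z)
 [[ 0.833  0.006 -0.554]
 [-0.023  0.999 -0.024]
 [ 0.553  0.033  0.832]] 
world
 [[-0.208 -0.806 -0.554]
 [ 0.972 -0.234 -0.024]
 [-0.11  -0.544  0.832]]
[-141.   154.7 -173.3]
```

```bash
python3 -m crank '[{"claw":1,"x":-23.5,"y":26,"z":-29,"turn":0},{"claw":1,"x":-23.5,"y":26,"z":-29,"turn":0},{"claw":1,"x":-23.5,"y":26,"z":-29,"turn":0},{"claw":1,"x":-23.5,"y":26,"z":-29,"turn":0},{"claw":1,"x":-23.5,"y":26,"z":-29,"turn":0},{"claw":1,"x":-23.5,"y":26,"z":-29,"turn":0}]'
python3 -c "
from h import *
status(); p=get_obs()['tcp_pos']
print(todelta(1e3*(np.array([.46,.1,.55])-p)),todelta(1e3*(np.array([.495,.23,.45])-p)))"
```

```text
time: 7.1
tcp_pos: [0.3515, -0.35, 0.5991]
orientation: [-1.6, 33.7, -104.4]
contact_force: [0.7, -1.0, 0.8]
grip_width: 0.005
t 7.1 J [-23.4  -1.7  85.4 -55.4  86.   78.1] tcp [ 0.3515 -0.35    0.5991] F [ 0.7 -1.   0.8]
chest tcp mm [ 360.8 -155.3  599.1] 
tool axes in chest (rows x,y,z)
 [[ 0.832  0.007 -0.555]
 [-0.024  0.999 -0.024]
 [ 0.555  0.033  0.831]] 
world
 [[-0.206 -0.806 -0.555]
 [ 0.972 -0.232 -0.024]
 [-0.11  -0.545  0.831]]
[-357.7    2.1 -297.9] [-414.1    8.3 -455.7]
```

```bash
python3 -m crank '[{"claw":1,"x":-35,"y":0,"z":-30,"turn":0},{"claw":1,"x":-35,"y":0,"z":-30,"turn":0},{"claw":1,"x":-35,"y":0,"z":-30,"turn":0},{"claw":1,"x":-35,"y":0,"z":-30,"turn":0},{"claw":1,"x":-35,"y":0,"z":-30,"turn":0},{"claw":1,"x":-35,"y":0,"z":-30,"turn":0},{"claw":1,"x":-35,"y":0,"z":-30,"turn":0},{"claw":1,"x":-35,"y":0,"z":-30,"turn":0},{"claw":1,"x":-35,"y":0,"z":-30,"turn":0},{"claw":1,"x":-35,"y":0,"z":-30,"turn":0}]'
python3 -c "
from h import *
status(); p=get_obs()['tcp_pos']
print(todelta(1e3*(np.array([.495,.23,.35])-p)))"
```

```text
time: 8.1
tcp_pos: [0.456, 0.0955, 0.5442]
orientation: [-1.7, 33.8, -104.4]
contact_force: [0.6, -0.2, 0.1]
grip_width: 0.001
t 8.1 J [ 27.4  19.6  67.6 -49.5 125.5 112.2] tcp [0.456  0.0955 0.5442] F [ 0.6 -0.2  0.1]
chest tcp mm [ -96.6 -168.4  544.2] 
tool axes in chest (rows x,y,z)
 [[ 0.831  0.006 -0.557]
 [-0.024  0.999 -0.025]
 [ 0.556  0.034  0.83 ]] 
world
 [[-0.207 -0.804 -0.557]
 [ 0.972 -0.232 -0.025]
 [-0.11  -0.547  0.83 ]]
[  -8.1   11.5 -239. ]
```

```bash
python3 -m crank '[{"claw":1,"x":0,"y":2,"z":-48,"turn":0},{"claw":1,"x":0,"y":2,"z":-48,"turn":0},{"claw":1,"x":0,"y":2,"z":-48,"turn":0},{"claw":1,"x":0,"y":2,"z":-48,"turn":0},{"claw":1,"x":0,"y":2,"z":-40,"turn":0}]'
python3 - <<'E'
from h import *
status()
cv2.imwrite("pics/w1.png",vision.snapshot("wrist")); s=vision.snapshot("scene")
cv2.imwrite("pics/s1.png",cv2.resize(s[80:330,140:440],None,fx=2.4,fy=2.4,interpolation=cv2.INTER_CUBIC))
print(vision.get_calibration("wrist")["mount"].round(3))
E
```

```text
time: 8.6
tcp_pos: [0.491, 0.2191, 0.3491]
orientation: [-1.8, 33.8, -104.5]
contact_force: [0.3, 0.1, 0.2]
grip_width: 0.01
t 8.6 J [ 35.1  36.4  67.9 -37.8 118.4 132.6] tcp [0.491  0.2191 0.3491] F [0.3 0.1 0.2]
chest tcp mm [-225.1 -166.2  349.1] 
tool axes in chest (rows x,y,z)
 [[ 0.831  0.006 -0.556]
 [-0.024  0.999 -0.026]
 [ 0.556  0.035  0.831]] 
world
 [[-0.207 -0.805 -0.556]
 [ 0.972 -0.233 -0.026]
 [-0.108 -0.546  0.831]]
[[ 0.001 -0.259  0.966 -0.167]
 [-0.    -0.966 -0.259  0.071]
 [ 1.     0.    -0.001 -0.001]
 [ 0.     0.     0.     1.   ]]
```

View pics/w1.png

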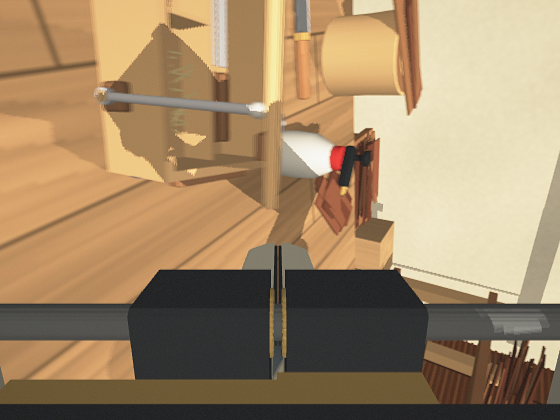

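View pics/s1.png

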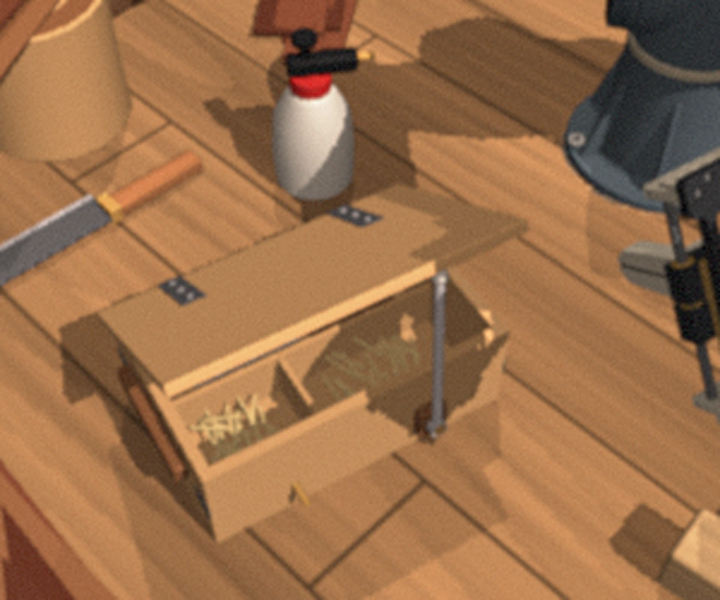

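The wrist picture shows the prop ball at about (259,108), the pivot at (102,95) and the lid's near front corner at about (270,209). In the scene crop the ball is at (440,280) and the pivot at (433,428), i.e. (323,197) and (320,258) in the full image. I'll refine the chest pose with the wrist points.

```bash
cat >> h.py <<'E'
def projw(P,p,R):
    c=vision.get_calibration("wrist"); m=c["mount"]; Rw=R@m[:3,:3]; t=p+R@m[:3,3]
    return cv2.projectPoints((np.array(P,float)-t)@Rw,np.zeros(3),np.zeros(3),c["intrinsics"],None)[0][:,0]
E
python3 - <<'E'
from h import *
from scipy.optimize import least_squares
o=get_obs(); R=Rt(); p0=o["tcp_pos"]
Pt=[lid(.25,.18,.012),lid(.25,-.18,.012),lid(0,.18,.012)]; ut=[(279,108),(240,256),(359,147)]
Ps=[(-.096,-.087,.240),(-.13,-.075,.045),lid(.25,-.18,.012)]; us=[(323.5,197),(320.5,258),(359,174)]
Pw=[(-.096,-.087,.240),(-.13,-.075,.045),lid(.25,-.18,.006)]; uw=[(260,108),(102,95),(270,209)]
f=lambda p:np.r_[(proj("top",chest2w(p,Pt))-ut).ravel(),(proj("scene",chest2w(p,Ps))-us).ravel(),(projw(chest2w(p,Pw),p0,R)-uw).ravel()]
r=least_squares(f,CH,loss='soft_l1'); print(r.x,f(r.x).round(1), f(CH)[-6:].round(1))
E
```

```text
[ 0.59400334 -0.03733703 -1.84033493] [-0.  -2.3 -3.9 -2.4 -1.5  0.5  0.8 -1.3  2.3  0.7  2.2 -1.7  0.3  0.2
  3.2 -2.5  0.4 -0.1] [ 3.1  0.5  6.8 -1.8  3.6 -1. ]
```

```bash
cat >> h.py <<'E'
CH=np.array([0.5940,-0.0373,-1.8403])
def todeltac(T):
    o=get_obs(); w=chest2w(CH,[np.array(T)/1e3])[0]; return todelta(1e3*(w-o["tcp_pos"]))
E
python3 - <<'E'
from h import *
status()
for T in [(-143,-138,251),(-94.6,-138,217.7)]: print(todeltac(T))
E
```

```text
t 8.7 J [ 35.1  36.6  68.  -37.8 118.4 132.5] tcp [0.4906 0.2193 0.3466] F [-0.1 -1.  -0.2]
chest tcp mm [-219.8 -168.   346.6] 
tool axes in chest (rows x,y,z)
 [[ 0.833  0.013 -0.553]
 [-0.036  0.999 -0.031]
 [ 0.551  0.046  0.833]] 
world
 [[-0.209 -0.807 -0.553]
 [ 0.972 -0.231 -0.031]
 [-0.103 -0.544  0.833]]
[117.3  30.1 -35.9]
[176.   29.4 -37. ]
```

```bash
python3 -m crank '[{"claw":1,"x":0,"y":10,"z":-12,"turn":0},{"claw":1,"x":39,"y":10,"z":-12,"turn":0},{"claw":1,"x":39,"y":10,"z":-12,"turn":0},{"claw":1,"x":39,"y":0,"z":0,"turn":0},{"claw":1,"x":0,"y":0,"z":0,"turn":0}]'
python3 - <<'E'
from h import *
status()
for T in [(-94.6,-138,217.7)]: print(todeltac(T))
E
```

```text
time: 9.2
tcp_pos: [0.4985, 0.1331, 0.2547]
orientation: [-2.0, 33.7, -104.7]
contact_force: [1.1, 0.7, 0.5]
grip_width: 0.006
t 9.2 J [ 28.6  36.8  81.1 -38.7 104.2 136.5] tcp [0.4985 0.1331 0.2547] F [1.1 0.7 0.5]
chest tcp mm [-138.8 -137.4  254.7] 
tool axes in chest (rows x,y,z)
 [[ 0.832  0.01  -0.554]
 [-0.031  0.999 -0.028]
 [ 0.553  0.041  0.832]] 
world
 [[-0.212 -0.805 -0.554]
 [ 0.971 -0.236 -0.028]
 [-0.108 -0.544  0.832]]
[57.3 -0.9 -6.4]
```

```bash
python3 - <<'E'
from h import *
print(todeltac((-210,-60,85)))
E
```

```text
[  35.6   84.4 -177.4]
```

```bash
python3 -m crank '[{"claw":1,"x":0,"y":0,"z":-44,"turn":0},{"claw":1,"x":0,"y":20,"z":-44,"turn":0},{"claw":1,"x":0,"y":20,"z":-44,"turn":0},{"claw":1,"x":18,"y":22,"z":-40,"turn":0},{"claw":1,"x":18,"y":22,"z":-5,"turn":0}]'
python3 - <<'E'
from h import *
status()
E
```

```text
time: 9.7
tcp_pos: [0.5936, 0.1861, 0.0834]
orientation: [-1.9, 33.7, -104.4]
contact_force: [0.4, -0.6, 0.4]
grip_width: 0.003
t 9.7 J [ 28.7  59.5  62.9 -38.1 100.5 139.2] tcp [0.5936 0.1861 0.0834] F [ 0.4 -0.6  0.4]
chest tcp mm [-215.2  -59.9   83.4] 
tool axes in chest (rows x,y,z)
 [[ 0.831  0.015 -0.556]
 [-0.037  0.999 -0.028]
 [ 0.555  0.043  0.831]] 
world
 [[-0.207 -0.805 -0.556]
 [ 0.973 -0.23  -0.028]
 [-0.106 -0.546  0.831]]
```

The low pose is reachable with room to spare (J6 at 139°). Now back the same way to the pre-position.

```bash
python3 -m crank '[{"claw":1,"x":-18,"y":-22,"z":5,"turn":0},{"claw":1,"x":-18,"y":-22,"z":40,"turn":0},{"claw":1,"x":0,"y":-20,"z":44,"turn":0},{"claw":1,"x":0,"y":-20,"z":44,"turn":0},{"claw":1,"x":0,"y":0,"z":36,"turn":0},{"claw":1,"x":0,"y":0,"z":0,"turn":0}]'
python3 - <<'E'
from h import *
status()
print(todeltac((-94.6,-138,217.7)))
E
```

```text
time: 10.3
tcp_pos: [0.5016, 0.1402, 0.2548]
orientation: [-1.3, 34.1, -104.2]
contact_force: [-0.2, 0.2, -0.3]
grip_width: 0.002
t 10.3 J [ 29.   37.1  80.2 -38.5 104.3 136.8] tcp [0.5016 0.1402 0.2548] F [-0.2  0.2 -0.3]
chest tcp mm [-146.4 -136.4  254.8] 
tool axes in chest (rows x,y,z)
 [[ 0.828  0.017 -0.561]
 [-0.033  0.999 -0.018]
 [ 0.56   0.034  0.828]] 
world
 [[-0.204 -0.803 -0.561]
 [ 0.972 -0.234 -0.018]
 [-0.116 -0.549  0.828]]
[63.7 -2.7 -1.7]
```

```bash
python3 -m crank '[{"claw":1,"x":16,"y":0,"z":-3,"turn":0},{"claw":1,"x":16,"y":0,"z":0,"turn":0},{"claw":1,"x":16,"y":0,"z":0,"turn":0},{"claw":1,"x":16,"y":0,"z":0,"turn":0},{"claw":1,"x":0,"y":0,"z":0,"turn":0}]'
python3 - <<'E'
from h import *
status()
print(todeltac((-94.6,-138,217.7)))
a=vision.snapshot("wrist"); s=vision.snapshot("scene")
cv2.imwrite("pics/m2.png",np.hstack([cv2.resize(s[130:290,170:380],(525,400),interpolation=cv2.INTER_CUBIC),cv2.resize(a[:300,130:380],(275,400))[:, :275]]))
E
```

```text
time: 10.8
tcp_pos: [0.4876, 0.0904, 0.2106]
orientation: [-1.8, 33.8, -104.5]
contact_force: [-0.3, 0.0, 0.4]
grip_width: 0.002
t 10.8 J [ 25.7  36.8  88.1 -39.8  97.  139.1] tcp [0.4876 0.0904 0.2106] F [-0.3  0.   0.4]
chest tcp mm [ -94.7 -136.6  210.6] 
tool axes in chest (rows x,y,z)
 [[ 0.831  0.013 -0.556]
 [-0.033  0.999 -0.026]
 [ 0.555  0.04   0.831]] 
world
 [[-0.209 -0.805 -0.556]
 [ 0.972 -0.234 -0.026]
 [-0.109 -0.546  0.831]]
[-3.9 -1.6  5.9]
```

View pics/m2.png

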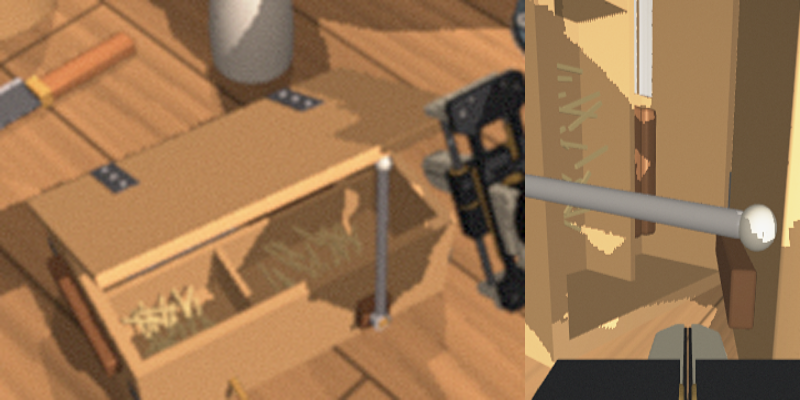

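The scene part shows the gripper entering under the lid at the near end. The wrist part shows the closed fingertips beside the prop and lower than the ball, which sits at (758,228). Now the push toward +y.

```bash
python3 - <<'E'
from h import *
print(todeltac((-94.6,-35,217.7)))
E
python3 -m crank '[{"claw":1,"x":-1,"y":0,"z":5,"turn":0},{"claw":1,"x":0,"y":15,"z":0,"turn":0},{"claw":1,"x":0,"y":15,"z":0,"turn":0},{"claw":1,"x":0,"y":15,"z":0,"turn":0},{"claw":1,"x":0,"y":15,"z":1,"turn":0}]'
python3 - <<'E'
from h import *
status()
print(todeltac((-94.6,-35,217.7)))
E
```

```text
[ -0.9 101.   10.1]
time: 11.4
tcp_pos: [0.5463, 0.075, 0.2153]
orientation: [-1.7, 33.8, -104.4]
contact_force: [-0.8, 0.9, -0.2]
grip_width: 0.006
t 11.4 J [ 22.3  40.5  80.3 -42.2  98.2 134.2] tcp [0.5463 0.075  0.2153] F [-0.8  0.9 -0.2]
chest tcp mm [-95.6 -75.9 215.3] 
tool axes in chest (rows x,y,z)
 [[ 0.831  0.015 -0.556]
 [-0.034  0.999 -0.025]
 [ 0.556  0.04   0.83 ]] 
world
 [[-0.207 -0.805 -0.556]
 [ 0.972 -0.233 -0.025]
 [-0.109 -0.546  0.83 ]]
[ 0.1 40.7  4.2]
```

```bash
python3 -m crank '[{"claw":1,"x":0,"y":14,"z":1,"turn":0},{"claw":1,"x":0,"y":14,"z":1,"turn":0},{"claw":1,"x":0,"y":14,"z":0.5,"turn":0},{"claw":1,"x":0,"y":0,"z":0,"turn":0}]'
python3 - <<'E'
from h import *
status()
s=vision.snapshot("scene")
cv2.imwrite("pics/s3.png",cv2.resize(s[130:290,170:380],(630,480),interpolation=cv2.INTER_CUBIC))
E
```

```text
time: 11.8
tcp_pos: [0.5873, 0.0635, 0.2159]
orientation: [-1.7, 33.8, -104.4]
contact_force: [1.4, 1.1, -2.4]
grip_width: 0.007
t 11.8 J [ 20.2  43.6  74.3 -43.8  99.  130.9] tcp [0.5873 0.0635 0.2159] F [ 1.4  1.1 -2.4]
chest tcp mm [-95.3 -33.3 215.9] 
tool axes in chest (rows x,y,z)
 [[ 0.83   0.015 -0.557]
 [-0.034  0.999 -0.024]
 [ 0.556  0.039  0.83 ]] 
world
 [[-0.207 -0.804 -0.557]
 [ 0.972 -0.233 -0.024]
 [-0.11  -0.546  0.83 ]]
```

View pics/s3.png

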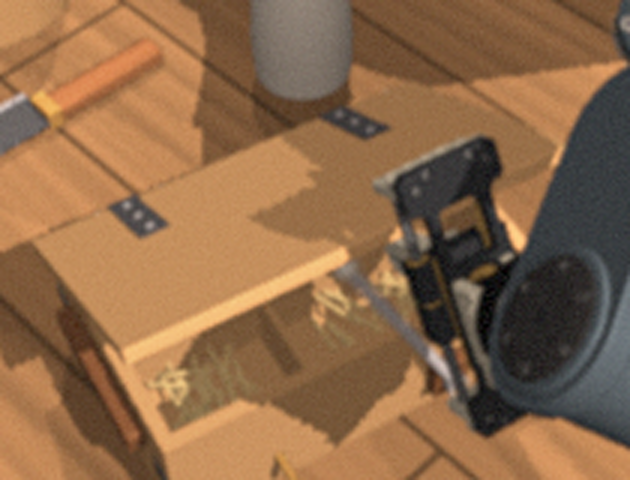

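The lid now rests on the fingers with Fz -2.4 N. The prop is on its way down, with its tip at about (345,268) in the crop. I'll hold briefly and check that it drops.

```bash
python3 -m crank '[{"claw":1,"x":0,"y":0,"z":0,"turn":0},{"claw":1,"x":0,"y":0,"z":0,"turn":0},{"claw":1,"x":0,"y":0,"z":0,"turn":0},{"claw":1,"x":0,"y":0,"z":0,"turn":0},{"claw":1,"x":0,"y":0,"z":0,"turn":0}]'
python3 - <<'E'
from h import *
status()
s=vision.snapshot("scene")
cv2.imwrite("pics/s4.png",cv2.resize(s[130:290,170:380],(630,480),interpolation=cv2.INTER_CUBIC))
E
```

```text
time: 12.35
tcp_pos: [0.5858, 0.0636, 0.2155]
orientation: [-1.8, 33.8, -104.5]
contact_force: [0.2, 3.5, -1.0]
grip_width: 0.006
t 12.35 J [ 20.2  43.6  74.5 -43.7  99.  131. ] tcp [0.5858 0.0636 0.2155] F [ 0.2  3.5 -1. ]
chest tcp mm [-95.1 -34.8 215.5] 
tool axes in chest (rows x,y,z)
 [[ 0.831  0.014 -0.556]
 [-0.034  0.999 -0.026]
 [ 0.555  0.041  0.831]] 
world
 [[-0.208 -0.805 -0.556]
 [ 0.972 -0.233 -0.026]
 [-0.109 -0.546  0.831]]
```

View pics/s4.png

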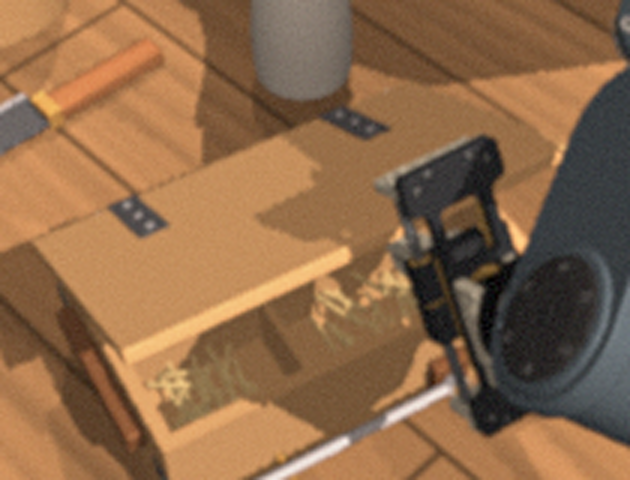

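The prop lies along the front board, from (460,385) to (270,478) in the crop, and the lid is carried at about 0.52 rad. I'll compute the lowering arc in tool axes.

```bash
python3 - <<'E'
from h import *
c,s=np.cos(CH[2]),np.sin(CH[2]); M=np.array([[c,s,0],[-s,c,0],[0,0,1]]); R=M@Rt()
A=np.array([.521,.48,.435,.39,.345,.3,.255,.21,.17,.135,.105,.08,.055,.035,.015,-.005,-.025,-.045])
E=np.c_[110-250*np.cos(A),0*A,120+250*np.sin(A)]
print(np.c_[A[1:],(np.diff(E,axis=0)@R).round(1)])
E
```

```text
[[ 4.80e-01  9.00e-01  4.00e-01 -1.02e+01]
 [ 4.35e-01  1.50e+00  4.00e-01 -1.11e+01]
 [ 3.90e-01  2.00e+00  4.00e-01 -1.11e+01]
 [ 3.45e-01  2.50e+00  4.00e-01 -1.10e+01]
 [ 3.00e-01  3.00e+00  4.00e-01 -1.08e+01]
 [ 2.55e-01  3.50e+00  4.00e-01 -1.07e+01]
 [ 2.10e-01  3.90e+00  4.00e-01 -1.05e+01]
 [ 1.70e-01  3.90e+00  3.00e-01 -9.20e+00]
 [ 1.35e-01  3.70e+00  3.00e-01 -7.90e+00]
 [ 1.05e-01  3.40e+00  2.00e-01 -6.70e+00]
 [ 8.00e-02  3.00e+00  2.00e-01 -5.50e+00]
 [ 5.50e-02  3.10e+00  2.00e-01 -5.40e+00]
 [ 3.50e-02  2.60e+00  1.00e-01 -4.30e+00]
 [ 1.50e-02  2.70e+00  1.00e-01 -4.20e+00]
 [-5.00e-03  2.80e+00  1.00e-01 -4.20e+00]
 [-2.50e-02  2.80e+00  1.00e-01 -4.10e+00]
 [-4.50e-02  2.90e+00  1.00e-01 -4.10e+00]]
```

```bash
python3 -m crank '[{"claw":1,"x":0.5,"y":0.2,"z":-5,"turn":0},{"claw":1,"x":1,"y":0.4,"z":-8,"turn":0},{"claw":1,"x":1.5,"y":0.4,"z":-11,"turn":0},{"claw":1,"x":2,"y":0.4,"z":-11,"turn":0},{"claw":1,"x":2.5,"y":0.4,"z":-11,"turn":0},{"claw":1,"x":3,"y":0.4,"z":-11,"turn":0},{"claw":1,"x":3.5,"y":0.4,"z":-10.5,"turn":0},{"claw":1,"x":3.5,"y":0.4,"z":-9,"turn":0}]'
python3 - <<'E'
from h import *
status()
a=.2; 
for a in (.24,.2,.15): print(a,todeltac((110-250*np.cos(a)+11.8,-34,120+250*np.sin(a)-29)))
E
```

```text
time: 13.2
tcp_pos: [0.5936, 0.0905, 0.1409]
orientation: [-1.8, 33.8, -104.5]
contact_force: [-0.2, -0.5, -1.2]
grip_width: 0.005
t 13.2 J [ 22.   50.6  72.4 -42.2  96.4 135.5] tcp [0.5936 0.0905 0.1409] F [-0.2 -0.5 -1.2]
chest tcp mm [-123.1  -34.4  140.9] 
tool axes in chest (rows x,y,z)
 [[ 0.831  0.014 -0.556]
 [-0.034  0.999 -0.026]
 [ 0.555  0.041  0.831]] 
world
 [[-0.208 -0.805 -0.556]
 [ 0.972 -0.233 -0.026]
 [-0.108 -0.546  0.831]]
0.24 [-3.6  0.1  9.1]
0.2 [ 0.1  0.4 -0.2]
0.15 [  5.1   0.8 -11.7]
```

```bash
python3 -m crank '[{"claw":1,"x":2.5,"y":0.2,"z":-6,"turn":0},{"claw":1,"x":2.5,"y":0.2,"z":-6,"turn":0},{"claw":1,"x":2.7,"y":0.2,"z":-6,"turn":0},{"claw":1,"x":2.5,"y":0.2,"z":-5,"turn":0},{"claw":1,"x":2.5,"y":0.2,"z":-5,"turn":0},{"claw":1,"x":2.2,"y":0.1,"z":-4,"turn":0},{"claw":1,"x":2.2,"y":0.1,"z":-3.5,"turn":0},{"claw":1,"x":2,"y":0.1,"z":-3,"turn":0}]'
python3 - <<'E'
from h import *
status()
for a in (.02,0,-.03): print(a,todeltac((110-250*np.cos(a)+11.8,-34,120+250*np.sin(a)-29)))
s=vision.snapshot("scene")
cv2.imwrite("pics/s5.png",cv2.resize(s[130:290,170:380],(630,480),interpolation=cv2.INTER_CUBIC))
E
```

```text
time: 14.0
tcp_pos: [0.5951, 0.0957, 0.0991]
orientation: [-1.8, 33.8, -104.5]
contact_force: [-0.7, -0.2, -2.5]
grip_width: 0.008
t 14.0 J [ 22.4  54.2  71.9 -41.8  94.4 137.8] tcp [0.5951 0.0957 0.0991] F [-0.7 -0.2 -2.5]
chest tcp mm [-128.5  -34.3   99.1] 
tool axes in chest (rows x,y,z)
 [[ 0.831  0.014 -0.556]
 [-0.034  0.999 -0.026]
 [ 0.555  0.04   0.831]] 
world
 [[-0.208 -0.805 -0.556]
 [ 0.972 -0.233 -0.026]
 [-0.109 -0.546  0.831]]
0.02 [ 2.   0.4 -2.4]
0 [ 4.8  0.5 -6.6]
-0.03 [  9.    0.7 -12.7]
```

View pics/s5.png

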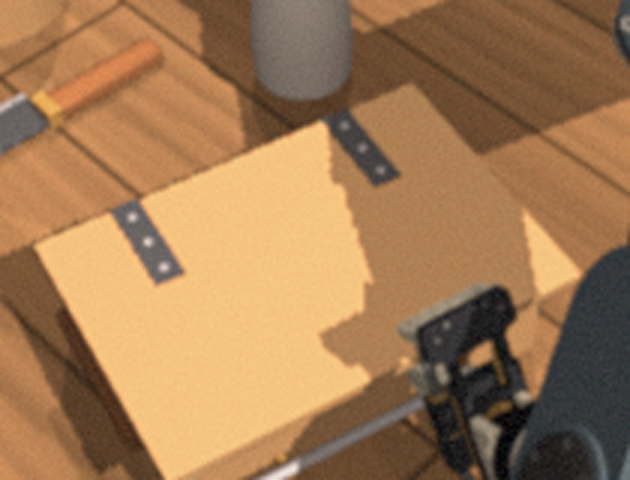

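The lid is nearly shut and still on the fingers (Fz -2.5 N). I'll lower it the last few mm slowly.

```bash
python3 -m crank '[{"claw":1,"x":1.5,"y":0.1,"z":-2.2,"turn":0},{"claw":1,"x":1.5,"y":0.1,"z":-2.2,"turn":0},{"claw":1,"x":1.5,"y":0.1,"z":-2.2,"turn":0},{"claw":1,"x":1.5,"y":0.1,"z":-2.2,"turn":0},{"claw":1,"x":1.5,"y":0.1,"z":-2.2,"turn":0},{"claw":1,"x":1.5,"y":0.1,"z":-2.2,"turn":0},{"claw":1,"x":0,"y":0,"z":-2,"turn":0}]'
python3 - <<'E'
from h import *
status()
E
```

```text
time: 14.75
tcp_pos: [0.5954, 0.0965, 0.0815]
orientation: [-1.8, 33.8, -104.5]
contact_force: [-0.8, -0.6, 0.0]
grip_width: 0.002
t 14.75 J [ 22.4  55.7  71.7 -41.7  93.5 138.6] tcp [0.5954 0.0965 0.0815] F [-0.8 -0.6  0. ]
chest tcp mm [-129.4  -34.3   81.5] 
tool axes in chest (rows x,y,z)
 [[ 0.831  0.014 -0.556]
 [-0.034  0.999 -0.026]
 [ 0.555  0.041  0.831]] 
world
 [[-0.208 -0.805 -0.556]
 [ 0.972 -0.233 -0.026]
 [-0.109 -0.546  0.831]]
```

```bash
python3 -m crank '[{"claw":1,"x":-10,"y":0,"z":-3,"turn":0},{"claw":1,"x":-20,"y":0,"z":0,"turn":0},{"claw":1,"x":-30,"y":0,"z":0,"turn":0},{"claw":1,"x":-30,"y":0,"z":0,"turn":0},{"claw":1,"x":-30,"y":0,"z":0,"turn":0},{"claw":1,"x":0,"y":0,"z":0,"turn":0},{"claw":1,"x":0,"y":0,"z":0,"turn":0}]'
python3 - <<'E'
from h import *
status()
s=vision.snapshot("scene"); cv2.imwrite("pics/s6.png",s)
E
```

```text
time: 15.45
tcp_pos: [0.6206, 0.1952, 0.1457]
orientation: [-1.8, 33.8, -104.4]
contact_force: [0.1, -0.5, 0.1]
grip_width: 0.005
t 15.45 J [ 28.3  58.   56.3 -39.5 106.6 133.9] tcp [0.6206 0.1952 0.1457] F [ 0.1 -0.5  0.1]
chest tcp mm [-231.2  -36.2  145.7] 
tool axes in chest (rows x,y,z)
 [[ 0.831  0.014 -0.556]
 [-0.035  0.999 -0.026]
 [ 0.555  0.041  0.831]] 
world
 [[-0.207 -0.805 -0.556]
 [ 0.972 -0.232 -0.026]
 [-0.108 -0.546  0.831]]
```

View pics/s6.png

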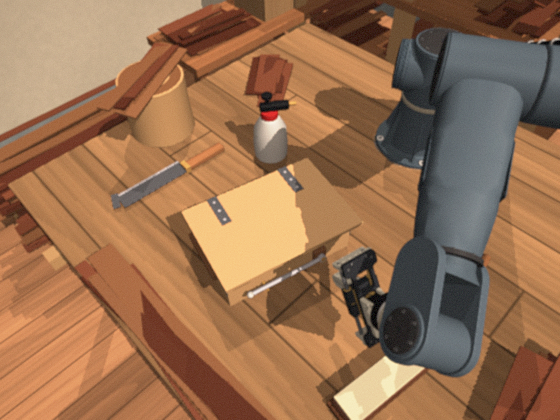

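The lid is flat on the rim and the prop lies on its pin, from (250,295) to (325,258). The knife, sprayer and visible part of the whetstone are where they were, and the contact force is about zero. I'm handing in.

```bash
python3 -c "
from h import *
print(ticket.finish_job())"
```

```text
the job is handed in; nothing more can be done
None
```

The nail chest is shut and the job was handed in at about 15.5 s of the 45 s. The report gave no verdict.

**What I did:**
- **Tilt:** The moves only allow shifts and a turn about the finger axis, so the tool would always point straight down. I tilted it about 56° by driving past the arm's reach limit, where the arm gives up orientation to get closer. That let the closed fingers go in under the lid, parallel to it.
- **Prop and catch:** I knocked the prop sideways with the fingers and caught the lid on their backs at about 0.52 rad, a drop of roughly 1 cm at the edge. I held it there for about 0.5 s.
- **Lowering:** I lowered the lid along its arc until the force on the fingers went to zero, then drew them out.

**Last checks:**
- **Picture:** The last picture shows the lid flat on the rim and the prop lying on its rest. The sprayer, knife and visible part of the whetstone look unmoved. The mallet was hidden behind the arm, so I did not see it at the end. I saw no sign of contact there.
- **Contact:** The force on the tool was about 0.5 N, which is sensor noise, with the fingers roughly 9 cm clear of the chest.
- **Odd reading:** While the fingers held the lid, one force reading pointed more sideways than expected (3.5 N horizontal, 1 N vertical). I put this down to friction and noise.
- **Not measured:** I judged the lid and prop angles from the pictures and the finger position, since there is no direct reading of them.

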